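Fit the small-bottle star wheel on the filling turntable

ROBOT

A 7-joint arm with a two-finger parallel gripper is mounted at the origin on a cart in front of the work surface, level with it; the furniture and walls round the work are solid. World frame = base frame: x ahead of the robot, y to its left, z up, the work surface at z = 0. Lengths are in mm, angles in rad, forces in N, time in s.
With the tool pointing down it reaches from about 350 to 900 mm from the base axis. Payload 19.9 kg.
Tool frame: the origin (TCP) lies midway between the tips of the shut fingers; the grasp point (between the pads) lies 19 mm behind it; z points along the fingers, y is the direction in which the jaws open and shut (so a half turn about z gives the same grasp; the last joint's range is limited). The gripper opens to 94 mm and grips with 3 to 60 N. Pads are 16 mm wide; open, the fingers measure 119 mm over their backs; the gripper's body (75 mm by 177 mm) begins 78 mm behind the grasp point.
Start: joints at [1.087, 0.417, -0.01, 1.614, 0.005, 1.111, -0.053], TCP at [267.785, -564.703, 205.425] pointing down, gripper open.
Joint ranges: [-2.81, 2.81], [-0.39, 2.02], [-1.27, 1.25], [0.06, 2.57], [-1.19, 4.33], [0.19, 2], [-2.82, 2.82]. Speed limits (rad/s): [1.89, 1.89, 2.39, 2.39, 3.01, 3.01, 3.01].

INTERFACE

Orientations are given as a unit quaternion [w, x, y, z].
In Python, from workcell import arm, cams, finish_job gives the robot as it stands. The module is installed in compiled form; this text tells all that it offers.
- The arm moves only by the shell command python3 -m jog 'ROWS' [OPENING] [FORCE]. ROWS is JSON, a list that holds one entry, the list of rows, each a list of 4 numbers: the shift along the tool's x, y, z in mm, then the turn about the tool's z in degrees. In form: [[[tx, ty, tz, turn], ...]]. A call has 1 to 5 rows; each row is the pose to reach, as a shift and turn from the pose commanded when the call began, along the tool's axes at that moment; what a row does not reach only later rows make up. A row lasts 1/8 s, in which the tool goes at most 62.5 mm and 10.7 degrees, less where a joint would pass 70% of its speed; a pose out of reach is approached as far as the arm can. A call with a gripper value outside its range is refused whole. OPENING is the closure, from -1 (fully open) to 1 (shut), so that 0 is half open, set as the call begins (- or left out, the last holds). The fingers move at their own pace and stop on an object; FORCE is the grip in N (left out, the last holds). Time passes only in rows, so rows that repeat a pose let the fingers close. It gives the time, the measured TCP pose, the force and the opening at its end, in the units of the state.
- arm.get_state(): the state, without advancing time (a new reading comes with each control period).
- cams.camera(name): name is "scene" or "side" or "wrist"; returns a dict with "image" (420x560x3 uint8, blue, green, red), "K" (3x3 intrinsics, pixels), "k1" (the pictures are not rectified: a ray, as slopes to the right and down, at radius r is drawn at 1 + k1 r^2 times it, then the intrinsics apply), "rvec" (rotation vector, rad) and "tvec" (3), from world to camera coordinates, as OpenCV has them. Camera axes: x right, y down, z forward; pixel columns grow to the right and rows downward; lengths in mm; the calibration is good to about 2 mm. A picture is of the moment at which its call begins. There is no depth.
- finish_job(): hands the job in, once; it reports no verdict.
The state is a dict: "t": time; "joint_positions": joint angles; "joint_velocities": joint speeds; "tau": joint torques, N m; "tcp_pos": TCP position; "eef_rot": TCP orientation; "wrist_force": force on the tool from outside, world axes, zero at the start; "wrist_torque": the same for the moment, N m; "grip_width": finger opening in mm.
Only numpy, scipy, OpenCV 4.12 (cv2) and the standard library are available. Lean on these libraries where they do the work, as an engineer would, in place of code of your own. Each camera call takes 0.05 s, during which the arm holds its last target.

TASK

The filling turntable is being changed over to the small 10 ml dropper bottles. Take the star wheel with the ten small pockets by its knob, set it on the spindle of the turntable, turn it under light pressure until its three holes find the drive pins, then push it fully home, flat on the drive hub, and let go. The drive is parked on its index, so do not drag it round with the wheel or lean hard on its pins, and leave the other star wheel and the bottles alone.

Things in the scene. Friction and masses are not known exactly. Their poses are not given: they have to be found in the camera images.
- star_wheel: The wheel to fit: grey disc, 150 mm diameter, 14 mm thick, TEN round pockets 29 mm wide in the rim, metal knob in the middle, about 0.3 kg. Three bushed holes of 11 mm go through the disc on a circle of 36 mm radius, 120 degrees apart, the first on the wheel's +x axis. Origin: centre of the underside; z up through the knob. It starts flat on the worktop, left or right of the turntable.
- wheel_knob (a point): Point on the star wheel's axis at mid height of its grip knob, 43 mm above the wheel's underside. The round grip is 32 mm in diameter, from 32 to 54 mm above the underside (flat top); the neck below it is 25 mm in diameter. A blind bore, 14.4 mm in diameter and 32 mm deep, runs up into the knob from the underside, for the spindle.
- large_wheel: The other star wheel, to be left alone: same grey disc and knob, but SIX larger pockets 37 mm wide. Origin: centre of the underside; z up. Lies flat on the worktop, knob up.
- turntable: The filling turntable, fixed on the worktop: white housing 200 x 200 mm, 62 mm high, round steel deck on it to 66 mm, and a thin guide rail on posts round the side of its +x axis (top at 102 mm, 95 mm from the spindle's axis). Origin: centre of its underside, on the spindle's axis; z up.
- hub_seat (a point): Point on the spindle's axis at the flat face of the dark drive hub (94 mm diameter, 76 mm above the worktop), where the underside of a seated wheel lies; z up. Three small spring balls at the foot of the spindle catch the wheel's bore in the last 4 to 7 mm: it does not sink home by its weight there, but needs a push of about 10 N.
- pin_level (a point): Point on the spindle's axis level with the tips of the three drive pins, 12 mm above the hub face. Pins: 8 mm diameter, top 3.5 mm tapered to 5 mm, on a circle of 36 mm radius, 120 degrees apart. Their ANGLE about the axis is as the hub was last clamped on; no pose tells it: find it by eye or feel. Until the holes meet the pins (within about 4 degrees) a wheel on the spindle rests on the tips.
- spindle_tip (a point): Top of the upright spindle, 29 mm above the hub face; the spindle is 12 mm in diameter, its top 7 mm tapered to 6 mm.
- bottle_g: Small brown dropper bottle with white cap, 27 mm diameter, 70 mm high, to be left alone. Origin: centre of the underside; z up.
- bottle_h: Like bottle_g.
- bottle_i: Like bottle_g.
- drive_hub (a joint): Turn of the drive (hub, spindle and pins) about the vertical from its parked index, rad, counterclockwise from above; starts at 0 and says nothing of where the pins stand. The drive is stiff (0.4 N m): a wheel turned on the pin tips under up to about 10 N slides over them, under more than 15 N it drags the drive round, and so does turning on once the holes have dropped over the pins.

How it is judged:
By the outcome, as a careful person would: the job done as asked, in the order asked, and still so for the second after the job is handed in, with the robot touching nothing.
It also fails if it takes over 64 s, if anything falls off the work surface, if the arm or the gripper's body presses on something with over 40 N, if the wrist force passes 120 N, or if a joint passes its speed limit or range.

## Working session

There is one attempt and no reset: what is moved stays moved. The work goes in short steps, Python scripts to look and compute and a shell command to move; the robot and the scene stay as the last step left them, time stands still between calls to the robot, and variables do not carry over. Pictures are saved under pics/ and viewed, and the job is handed in when it is done.

```bash
mkdir -p pics
cat > h.py <<'E'
import numpy as np, cv2, pickle
from workcell import arm, cams
def grab(n,tag):
    c=cams.camera(n); cv2.imwrite(f'pics/{tag}.png',c['image']); pickle.dump(c,open(f'pics/{tag}.pkl','wb')); return c
def load(tag): return pickle.load(open(f'pics/{tag}.pkl','rb'))
def crop(tag,x0,y0,x1,y1,s):
    im=load(tag)['image'][y0:y1,x0:x1]; cv2.imwrite(f'pics/{tag}_c{x0}_{y0}.png',cv2.resize(im,None,fx=s,fy=s,interpolation=cv2.INTER_CUBIC))
def dist(c): return np.array([c['k1'],0,0,0,0],float)
def ray(c,u,v):
    p=cv2.undistortPoints(np.array([[[u,v]]],float),np.array(c['K'],float),dist(c))[0,0]
    R=cv2.Rodrigues(np.array(c['rvec'],float))[0]; t=np.array(c['tvec'],float).ravel()
    return -R.T@t, R.T@np.array([p[0],p[1],1])
def onz(c,u,v,z):
    o,d=ray(c,u,v); return o+d*(z-o[2])/d[2]
def proj(c,P):
    return cv2.projectPoints(np.array(P,float).reshape(-1,1,3),np.array(c['rvec'],float),np.array(c['tvec'],float),np.array(c['K'],float),dist(c))[0][:,0]
E
python3 - <<'E'
from h import *
s=arm.get_state()
for k in s: print(k,np.round(s[k],3))
for n in ['scene','side','wrist']:
    c=grab(n,n+'0'); print(n,c['k1'],np.round(c['K'],1).tolist())
E
```

```text
t 0.0
joint_positions [ 1.086  0.418 -0.01   1.614  0.005  1.111 -0.053]
joint_velocities [ 0.001  0.001 -0.    -0.     0.    -0.001 -0.   ]
tau [-0.0000e+00 -8.5126e+01  6.3900e-01 -4.2599e+01 -4.9000e-02  1.9000e-02
  0.0000e+00]
tcp_pos [ 267.652 -564.372  204.828]
eef_rot [-0.001  0.976  0.22  -0.   ]
wrist_force [ 1.218 -0.671  0.222]
wrist_torque [ 0.044 -0.011 -0.02 ]
grip_width 94.238
scene -0.10742668779766694 [[381.3, 0.0, 277.0], [0.0, 381.3, 211.2], [0.0, 0.0, 1.0]]
side -0.16457093717490306 [[528.6, 0.0, 288.3], [0.0, 528.6, 209.5], [0.0, 0.0, 1.0]]
wrist 0.017443169685807447 [[337.8, 0.0, 279.9], [0.0, 337.8, 208.6], [0.0, 0.0, 1.0]]
```

View pics/scene0.png

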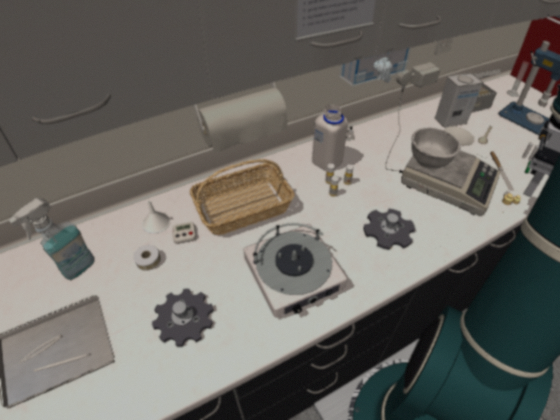

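View pics/side0.png

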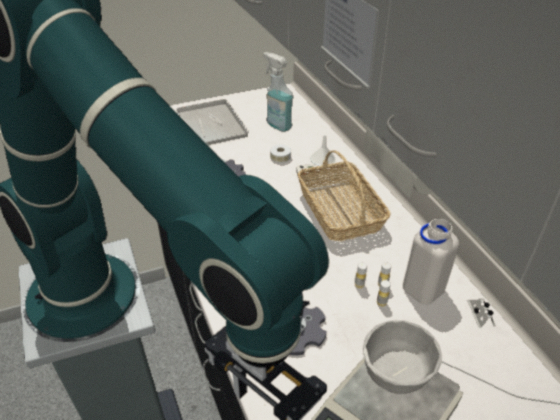

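View pics/wrist0.png

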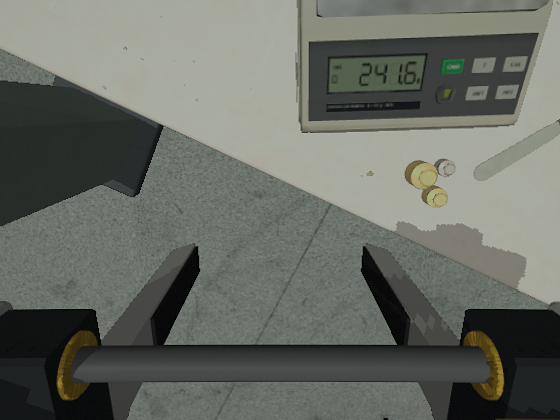

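Run:
```python
from h import *
crop('scene0',140,210,360,360,3.6)
c=load('scene0')
print('cam',ray(c,0,0)[0])
for n,u,v,z in [('knobtop',182,306,54),('wheelrimc',184,317,14),('spin',296,256,105),('hub',295,261,76),('large',393,216,54)]: print(n,onz(c,u,v,z).round(1))
```

```text
cam [-18.98727659 334.10200848 849.4172117 ]
knobtop [469.2 324.2  54. ]
wheelrimc [463.3 329.6  14. ]
spin [433.3  38.1 105. ]
hub [439.1  36.4  76. ]
large [ 448.6 -292.1   54. ]
```

View pics/scene0_c140_210.png

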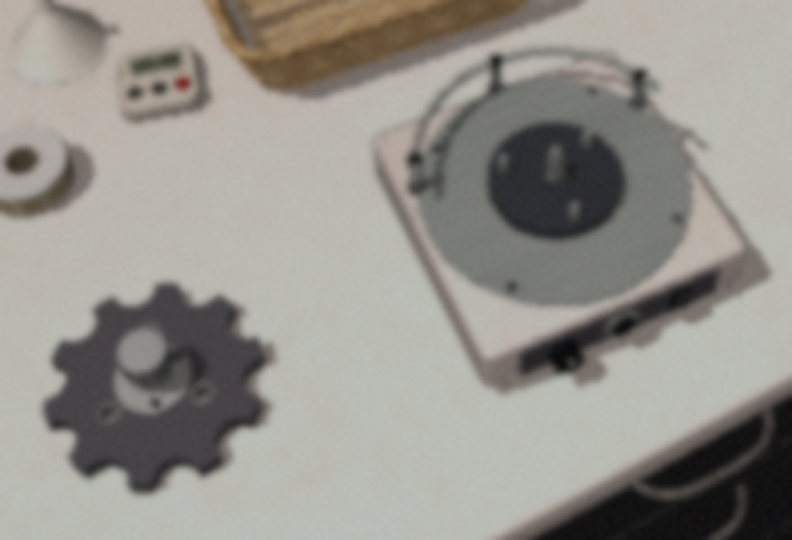

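```bash
cat >> h.py <<'E'
from scipy.spatial.transform import Rotation as Ro
def toolR(s=None):
    s=s or arm.get_state(); q=s['eef_rot']; return Ro.from_quat([q[1],q[2],q[3],q[0]]).as_matrix()
def yaw(s=None):
    R=toolR(s); return np.degrees(np.arctan2(R[1,0],R[0,0]))
def rel(P):  # shift in tool axes to bring tcp to world P
    s=arm.get_state(); return (toolR(s).T@(np.array(P)-s['tcp_pos'])).round(1)
E
python3 - <<'E'
from h import *
c=load('wrist0'); R=toolR(); s=arm.get_state()
o,d=ray(c,280,209)
print('cam in tool',R.T@(o-s['tcp_pos']),'dir',R.T@d, 'yaw',yaw())
Rc=cv2.Rodrigues(np.array(c['rvec']))[0]
print('cam axes in tool (rows x,y,z)',(Rc@R).round(3))
print(rel([437,37,300]),rel([350,-250,300]))
E
```

```text
cam in tool [  83.0913147     0.9115909  -179.47111945] dir [-2.85960464e-01  2.52245957e-04  9.58242056e-01] yaw 25.37169735023812
cam axes in tool (rows x,y,z) [[-0.001  1.    -0.   ]
 [-0.959 -0.001 -0.285]
 [-0.285  0.     0.959]]
[ 410.7 -471.   -94.6] [ 209.1 -249.   -94.8]
```

```bash
python3 -m jog '[[[0,0,-60,0],[40,-45,-95,0],[80,-90,-95,0],[120,-135,-95,0],[160,-185,-95,0]]]'; python3 -m jog '[[[40,-45,0,-10],[85,-95,0,-20],[125,-145,0,-30],[170,-195,0,-40],[210,-240,0,-50]]]'
python3 - <<'E'
from h import *
print(rel([437,37,300]),yaw())
E
```

```text
t: 0.78
tcp_pos: [332.7, -330.0, 300.4]
eef_rot: [0.0, 0.976, 0.22, -0.0]
wrist_force: [2.5, 0.2, 0.3]
grip_width: 94.4
t: 1.4
tcp_pos: [416.9, -31.7, 300.6]
eef_rot: [0.0, 0.79, 0.614, 0.0]
wrist_force: [1.1, -0.9, -0.4]
grip_width: 94.1
[71.6  2.5  0.6] 75.68739821963644
```

```bash
python3 -m jog '[[[35,0,0,0],[70,0,0,0],[70,0,0,0],[70,0,0,0]]]'
python3 - <<'E'
from h import *
c=grab('wrist','wrist1'); print(yaw(),arm.get_state()['tcp_pos'],arm.get_state()['joint_positions'].round(2))
E
```

```text
t: 1.9
tcp_pos: [434.3, 33.4, 300.3]
eef_rot: [-0.0, 0.792, 0.611, -0.0]
wrist_force: [-0.1, -0.9, 0.9]
grip_width: 93.9
75.30337789250457 [434.31386956  33.09456662 300.32467926] [ 0.44 -0.   -0.58  1.91 -0.    1.23 -0.4 ]
```

View pics/wrist1.png

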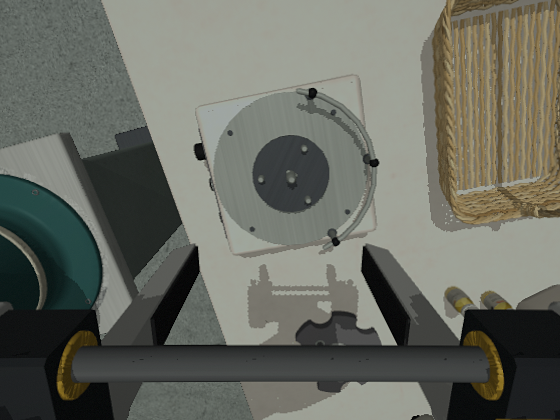

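Run:
```python
from h import *
crop('wrist1',240,125,340,225,6)
```

```text
(no output)
```

View pics/wrist1_c240_125.png

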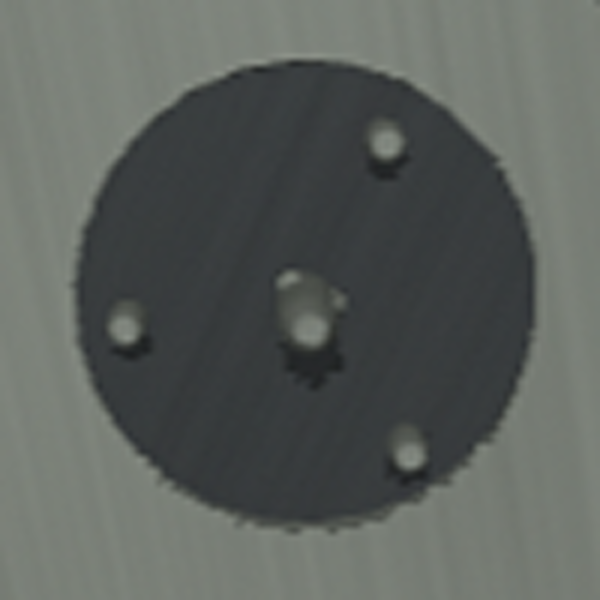

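```bash
cat >> h.py <<'E'
def cp(x,y,x0,y0,s): return ((x+.5)/s-.5+x0,(y+.5)/s-.5+y0)
def circ(P):
    # fit 3 pts on circle at 120deg: centroid, angle mod 120
    P=np.array(P)[:,:2]; c=P.mean(0); a=np.degrees(np.arctan2(*(P-c).T[::-1])); r=np.hypot(*(P-c).T)
    ph=np.degrees(np.angle(np.exp(3j*np.radians(a)).sum()))/3
    return c.round(1),a.round(1),r.round(1),round(ph,2)
E
python3 - <<'E'
from h import *
c=load('wrist1')
P=[onz(c,*cp(x,y,240,125,6),88) for x,y in [(386,144),(125,326),(410,454)]]
print(circ(P)); print('tip',onz(c,*cp(311,329,240,125,6),105))
print('hubc',onz(c,*cp(306,294,240,125,6),76))
s=arm.get_state(); print(rel([466,327,300]), rel([437,37,250]))
E
```

```text
(array([448.3,  35.4]), array([ 50.6, 170.3, -69.1]), array([35.5, 35.9, 35.9]), np.float64(50.62))
tip [448.51835959  35.08513922 105.        ]
hubc [448.73670268  36.2736974   76.        ]
[292.3 -43.9   0.3] [ 4.5  1.6 50.3]
```

```bash
python3 -m jog '[[[60,-9,0,0],[120,-18,0,0],[180,-27,0,0],[240,-36,0,0],[292,-44,0,0]]]';python3 -m jog '[[[0,0,35,0],[0,0,70,0],[0,0,70,0],[0,0,70,0]]]'
python3 - <<'E'
from h import *
c=grab('wrist','wrist2'); print(yaw(),arm.get_state()['tcp_pos'],arm.get_state()['joint_positions'].round(2))
E
```

```text
t: 2.58
tcp_pos: [466.3, 328.6, 300.3]
eef_rot: [0.0, 0.792, 0.611, -0.0]
wrist_force: [0.4, -0.5, 0.3]
grip_width: 93.8
t: 3.08
tcp_pos: [466.3, 327.5, 231.8]
eef_rot: [0.0, 0.792, 0.611, 0.001]
wrist_force: [0.5, -1.3, -0.5]
grip_width: 94.0
75.32758144497949 [466.41039183 327.68423408 232.04695634] [-0.05  0.39 -0.79  1.71  0.3   1.17 -1.17]
```

View pics/wrist2.png

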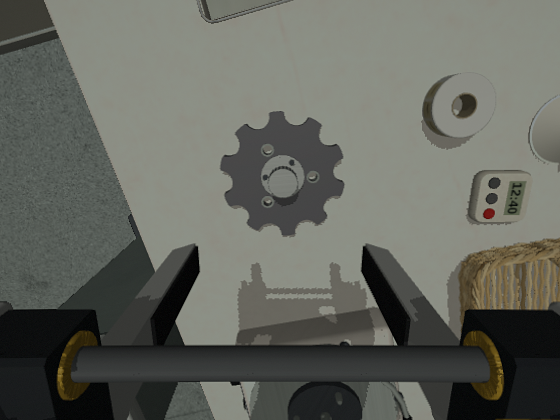

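Run:
```python
from h import *
crop('wrist2',215,105,350,240,5)
```

```text
(no output)
```

View pics/wrist2_c215_105.png

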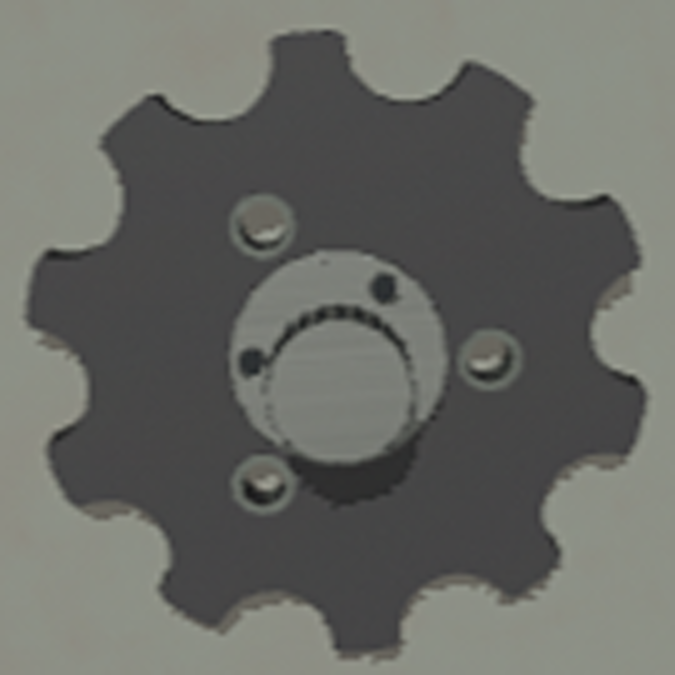

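Run:
```python
from h import *
c=load('wrist2')
P=[onz(c,*cp(x,y,215,105,5),14) for x,y in [(262,226),(489,358),(263,485)]]
print(circ(P)); k=onz(c,*cp(341,389,215,105,5),54); print('knob',k)
h=circ(P)[0]; m=(h+k[:2])/2; print(m,rel([*m,24]))
```

```text
(array([470.8, 331.2]), array([ 104.9,  -14.6, -134.9]), array([36. , 36. , 36.3]), np.float64(-14.88))
knob [471.39009066 332.12784799  54.        ]
[471.09504533 331.663924  ] [  4.8   3.2 208.1]
```

```bash
python3 -m jog '[[[5,3,50,0],[5,3,100,0],[5,3,140,0],[5,3,140,0]]]'
python3 - <<'E'
from h import *
print(rel([471.1,331.7,27]),yaw(), arm.get_state()['joint_positions'].round(2))
c=grab('wrist','wrist3')
E
```

```text
t: 3.62
tcp_pos: [469.4, 331.1, 89.7]
eef_rot: [-0.0, 0.791, 0.611, -0.001]
wrist_force: [0.1, 0.1, 1.2]
grip_width: 93.9
[ 1.1  1.6 62.7] 75.35230914363304 [-0.13  0.56 -0.7   1.82  0.45  0.92 -1.29]
```

View pics/wrist3.png

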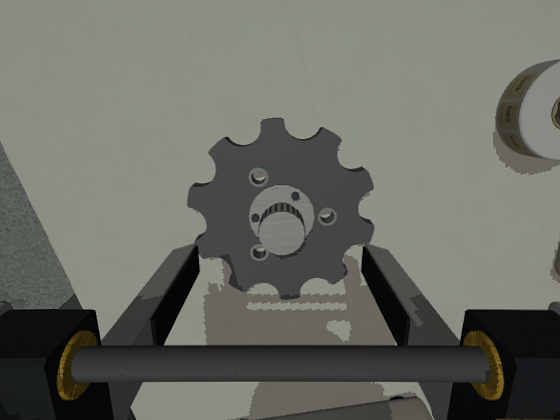

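```bash
python3 - <<'E'
from h import *
c=load('wrist3'); print(onz(c,283,232,54), arm.get_state()['tcp_pos'], rel(onz(c,283,232,54)))
P=[onz(c,x,y,14) for x,y in [(258.5,177),(327,216),(259.5,253.5)]]
print(circ(P))
E
python3 -m jog '[[[1,1.5,30,0],[1,1.5,62,0],[1,1.5,62,0]]]'
```

```text
[472.2576681  332.19719429  54.        ] [470.19094855 331.98654196  91.56304223] [ 0.7  1.9 37.6]
(array([471. , 330.6]), array([ 104.6,  -14.2, -134.2]), array([36.4, 36. , 36.8]), np.float64(-14.59))
t: 4.05
tcp_pos: [471.9, 332.4, 29.4]
eef_rot: [0.0, 0.791, 0.611, -0.0]
wrist_force: [0.3, 1.2, 1.6]
grip_width: 94.5
```

```bash
python3 -m jog '[[[0,0,1,0],[0,0,1,0],[0,0,1,0],[0,0,1,0],[0,0,1,0]]]' 1 30; python3 -m jog '[[[0,0,0,0],[0,0,0,0],[0,0,0,0],[0,0,0,0]]]'
```

```text
t: 4.68
tcp_pos: [471.5, 332.4, 27.6]
eef_rot: [-0.0, 0.791, 0.611, 0.0]
wrist_force: [0.2, 0.0, 1.0]
grip_width: 47.2
t: 5.18
tcp_pos: [471.4, 332.4, 27.4]
eef_rot: [-0.0, 0.791, 0.611, -0.0]
wrist_force: [-1.4, -0.8, -0.1]
grip_width: 31.1
```

```bash
python3 -m jog '[[[0,0,-30,0],[0,0,-80,0],[0,0,-140,0],[0,0,-140,0],[0,0,-140,0]]]'
python3 - <<'E'
from h import *
c=grab('wrist','wrist4'); print(rel([448.4,35.3,167]),yaw()); crop('wrist4',180,100,390,310,3.8)
E
```

```text
t: 5.8
tcp_pos: [471.3, 331.8, 166.7]
eef_rot: [0.0, 0.791, 0.611, -0.0]
wrist_force: [-0.0, -0.7, -2.7]
grip_width: 31.6
[-292.5   53.    -0.5] 75.35661466764032
```

View pics/wrist4_c180_100.png

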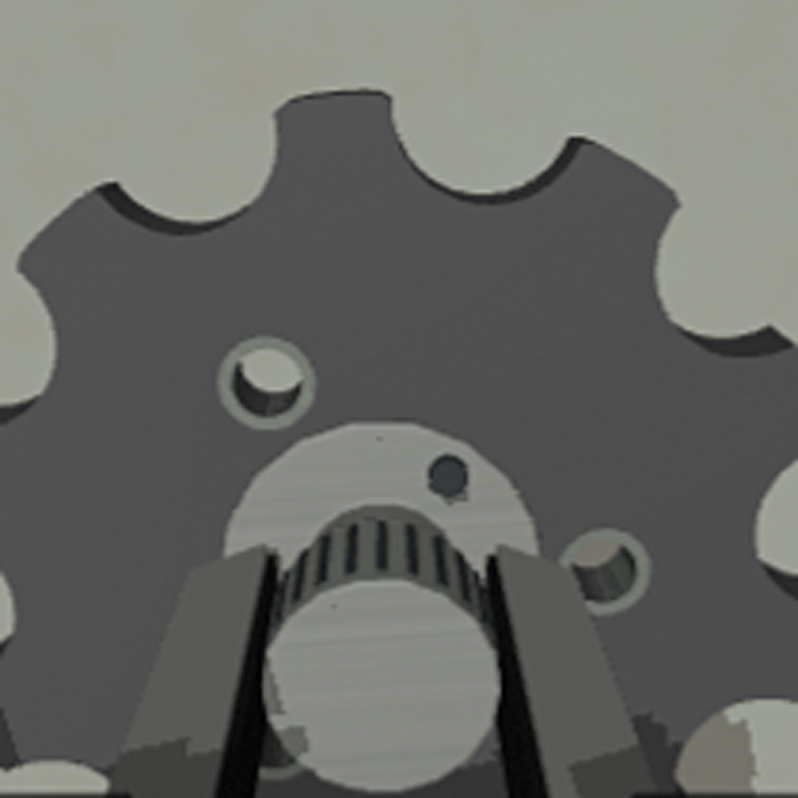

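Run:
```python
from h import *
c=load('wrist4'); s=arm.get_state(); R=toolR(s); T=s['tcp_pos']
a,b=[R.T@(onz(c,*cp(x,y,180,100,3.8),T[2]-27.4+14)-T) for x,y in [(267,384),(605,572)]]
k=R.T@(onz(c,*cp(381,687,180,100,3.8),T[2]-27.4+54)-T)
m=(a+b)[:2]/2; d=(b-a)[:2]; print(np.hypot(*d)) # expect 62.4
n=np.array([d[1],-d[0]])/np.hypot(*d)
for sg in (1,-1): print('centre tool',m+sg*18*n)
print('knob',k)
ce=min([m+18*n,m-18*n],key=lambda q:np.hypot(*q))
for p in (a,b):
    w=R[:2,:2]@(p[:2]-ce); print('angle',np.degrees(np.arctan2(w[1],w[0])))
print(yaw())
```

```text
62.95656469566309
centre tool [29.57753074 19.16622079]
centre tool [-1.48318115  0.96643571]
knob [ -0.99171181   0.65162899 -26.59938791]
angle 105.22684835249225
angle -15.249425134501239
75.35661466764032
```

```bash
python3 -m jog '[[[-55,10,0,0],[-115,21,0,8],[-175,32,0,16],[-235,43,0,26],[-292,53,0,34]]]'; python3 -m jog '[[[0,0,0,8],[0,0,0,8],[0,0,0,8]]]'
python3 - <<'E'
from h import *
c=grab('scene','scene5');c=grab('side','side5');c=grab('wrist','wrist5'); print(rel([448.4,36.0,167]),yaw(),arm.get_state()['joint_positions'].round(2)); crop('scene5',200,170,400,320,4)
E
```

```text
t: 6.48
tcp_pos: [447.9, 34.2, 166.3]
eef_rot: [-0.0, 0.937, 0.351, -0.001]
wrist_force: [1.5, -0.8, -2.8]
grip_width: 31.3
t: 6.85
tcp_pos: [448.7, 37.2, 166.9]
eef_rot: [-0.0, 0.957, 0.289, -0.001]
wrist_force: [-0.1, 1.1, -3.2]
grip_width: 31.2
[-1.   0.6  0.2] 33.53631142499092 [ 0.39  0.19 -0.6   2.05  0.13  0.93 -1.26]
```

View pics/scene5_c200_170.png

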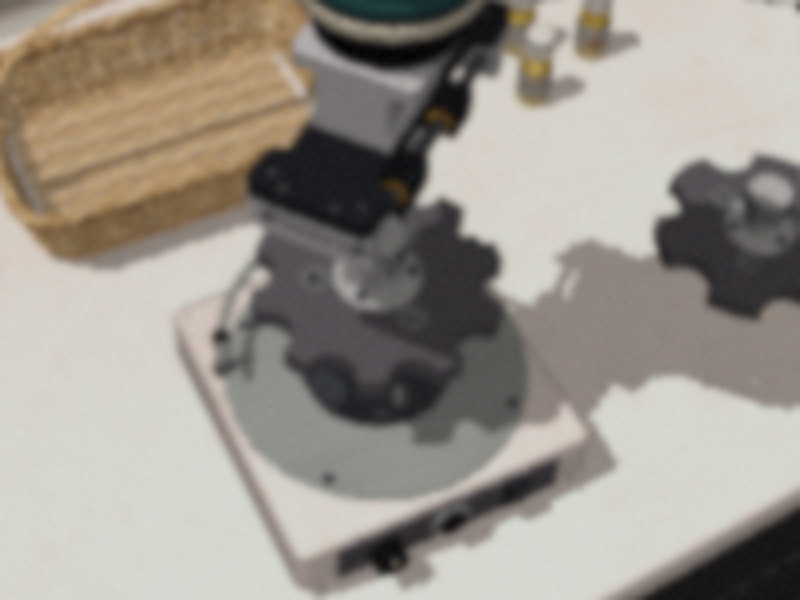

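View pics/wrist5.png

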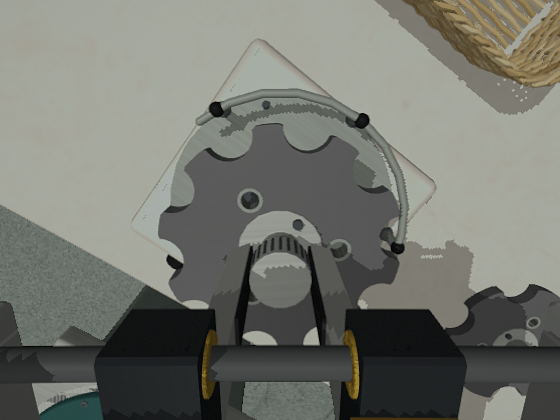

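```bash
python3 -m jog '[[[-1,0.5,15,0],[-1,0.5,30,0],[-1,0.5,35,0],[-1,0.5,38,0],[-1,0.5,38,0]]]'; python3 -m jog '[[[0,0,2,0],[0,0,4,0],[0,0,6,0],[0,0,6,0]]]'
```

```text
t: 7.62
tcp_pos: [448.6, 35.5, 129.4]
eef_rot: [-0.0, 0.958, 0.287, -0.0]
wrist_force: [1.1, 0.7, -1.9]
grip_width: 31.3
t: 8.12
tcp_pos: [448.4, 35.5, 123.3]
eef_rot: [-0.0, 0.958, 0.287, -0.0]
wrist_force: [0.5, -0.4, -2.3]
grip_width: 31.5
```

```bash
python3 -m jog '[[[0,0,2,0],[0,0,4,0],[0,0,6,0],[0,0,6,0]]]'; python3 -m jog '[[[0,0,0.7,0],[0,0,0.7,0],[0,0,1.4,0],[0,0,1.4,0]]]'
```

```text
t: 8.62
tcp_pos: [448.4, 35.5, 117.3]
eef_rot: [-0.0, 0.958, 0.287, -0.0]
wrist_force: [1.1, -0.7, -2.4]
grip_width: 31.4
t: 9.12
tcp_pos: [448.5, 35.5, 116.0]
eef_rot: [-0.0, 0.958, 0.287, -0.0]
wrist_force: [0.6, -0.9, -2.5]
grip_width: 31.6
```

```bash
python3 -m jog '[[[0,0,0.4,0],[0,0,0.4,0],[0,0,0.4,0]]]'; python3 -m jog '[[[0,0,0.4,0],[0,0,0.4,0],[0,0,0.4,0]]]'; python3 -m jog '[[[0,0,0.4,0],[0,0,0.4,0],[0,0,0.4,0]]]'
```

```text
t: 9.5
tcp_pos: [448.5, 35.5, 115.6]
eef_rot: [-0.0, 0.958, 0.287, -0.0]
wrist_force: [0.1, 0.3, -2.5]
grip_width: 31.7
t: 9.88
tcp_pos: [448.6, 35.5, 115.3]
eef_rot: [-0.0, 0.958, 0.287, 0.0]
wrist_force: [0.3, -0.2, -0.7]
grip_width: 31.2
t: 10.25
tcp_pos: [448.7, 35.6, 115.1]
eef_rot: [0.0, 0.958, 0.287, 0.0]
wrist_force: [-1.4, -0.1, 5.7]
grip_width: 31.4
```

```bash
python3 -m jog '[[[0,0,-0.1,0],[0,0,-0.1,1.5],[0,0,-0.1,3],[0,0,-0.1,3]]]'; python3 -m jog '[[[0,0,0,1.5],[0,0,0,3],[0,0,0,3]]]'
```

```text
t: 10.75
tcp_pos: [448.8, 35.5, 115.1]
eef_rot: [0.0, 0.965, 0.262, 0.0]
wrist_force: [0.5, -0.0, 5.5]
grip_width: 31.4
t: 11.12
tcp_pos: [448.6, 35.4, 114.9]
eef_rot: [-0.0, 0.972, 0.236, 0.0]
wrist_force: [2.1, -1.5, 2.2]
grip_width: 31.5
```

```bash
python3 -m jog '[[[0,0,0.1,1],[0,0,0.1,2],[0,0,0.1,2]]]'; python3 -m jog '[[[0,0,0.1,1],[0,0,0.1,2],[0,0,0.1,2]]]'; python3 -c "
from h import *
print(arm.get_state()['wrist_torque'],yaw())"
```

```text
t: 11.5
tcp_pos: [448.1, 35.5, 114.6]
eef_rot: [-0.0, 0.976, 0.219, -0.0]
wrist_force: [-0.2, 1.2, -2.7]
grip_width: 31.9
t: 11.88
tcp_pos: [448.4, 35.5, 114.7]
eef_rot: [-0.0, 0.979, 0.202, -0.0]
wrist_force: [0.2, -0.0, -2.8]
grip_width: 31.1
[ 0.01899613 -0.03331111 -0.01136508] 23.349612114964923
```

```bash
python3 -m jog '[[[0,0,0,1],[0,0,0.3,2],[0,0,0.6,2],[0,0,0.6,2]]]'; python3 -m jog '[[[0,0,0.5,0],[0,0,1,0],[0,0,1,0]]]'; python3 -m jog '[[[0,0,0.5,0],[0,0,1,0],[0,0,1,0]]]'; python3 -c "
from h import *
print(arm.get_state()['wrist_torque'],yaw());c=grab('wrist','wrist6')"
```

```text
t: 12.38
tcp_pos: [448.5, 35.5, 114.1]
eef_rot: [-0.0, 0.983, 0.186, -0.0]
wrist_force: [0.3, 0.1, -2.3]
grip_width: 31.7
t: 12.75
tcp_pos: [448.5, 35.4, 113.1]
eef_rot: [-0.0, 0.983, 0.185, -0.0]
wrist_force: [0.9, -0.8, -3.5]
grip_width: 31.6
t: 13.12
tcp_pos: [448.5, 35.5, 112.1]
eef_rot: [-0.0, 0.983, 0.185, -0.0]
wrist_force: [-0.1, 0.6, -2.9]
grip_width: 31.6
[ 0.07135976 -0.0002459  -0.01621751] 21.371765048496822
```

View pics/wrist6.png

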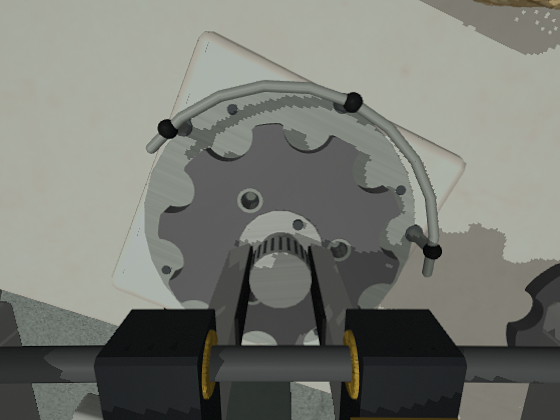

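```bash
python3 -m jog '[[[0,0,0.7,0],[0,0,1.4,0],[0,0,1.4,0]]]'; python3 -m jog '[[[0,0,0.5,0],[0,0,1,0],[0,0,1,0]]]';python3 -m jog '[[[0,0,0.5,0],[0,0,1,0],[0,0,1,0]]]';python3 -c "
from h import *
print(arm.get_state()['wrist_torque'],yaw())"
```

```text
t: 13.55
tcp_pos: [448.5, 35.5, 110.7]
eef_rot: [-0.0, 0.983, 0.185, -0.0]
wrist_force: [-0.2, -0.5, -3.0]
grip_width: 31.1
t: 13.92
tcp_pos: [448.5, 35.5, 109.7]
eef_rot: [-0.0, 0.983, 0.185, -0.0]
wrist_force: [0.1, 0.2, -2.8]
grip_width: 31.6
t: 14.3
tcp_pos: [448.5, 35.5, 108.7]
eef_rot: [-0.0, 0.983, 0.185, -0.0]
wrist_force: [0.0, 0.9, -1.4]
grip_width: 31.2
[0.11392874 0.04230097 0.00694591] 21.373005764522325
```

Spring balls should start here; pushing on with a watch on the force.

```bash
python3 -m jog '[[[0,0,0.5,0],[0,0,1,0],[0,0,1,0]]]'; python3 -m jog '[[[0,0,0.5,0],[0,0,1,0],[0,0,1,0]]]';python3 -m jog '[[[0,0,0.5,0],[0,0,1,0],[0,0,1,0]]]';python3 -c "
from h import *
print(arm.get_state()['wrist_torque'],yaw())"
```

```text
t: 14.68
tcp_pos: [448.6, 35.6, 107.8]
eef_rot: [-0.0, 0.983, 0.185, 0.0]
wrist_force: [-1.1, 1.7, 2.2]
grip_width: 31.7
t: 15.05
tcp_pos: [448.4, 35.5, 106.7]
eef_rot: [-0.0, 0.983, 0.185, -0.0]
wrist_force: [-0.9, 1.0, 1.1]
grip_width: 31.4
t: 15.42
tcp_pos: [448.4, 35.5, 105.6]
eef_rot: [-0.0, 0.983, 0.185, -0.0]
wrist_force: [-0.9, 2.3, -0.8]
grip_width: 31.3
[ 0.44463402  0.2984691  -0.00678878] 21.370652850794016
```

```bash
python3 -m jog '[[[0,0,0.5,0],[0,0,1,0],[0,0,1,0]]]'; python3 -m jog '[[[0,0,0.5,0],[0,0,1,0],[0,0,1,0]]]';python3 -m jog '[[[0,0,0.3,0],[0,0,0.3,0],[0,0,0.3,0]]]';python3 -c "
from h import *
print(arm.get_state()['wrist_torque'],yaw())"
```

```text
t: 15.8
tcp_pos: [448.4, 35.5, 104.6]
eef_rot: [-0.0, 0.983, 0.185, -0.0]
wrist_force: [-0.3, 1.7, -2.5]
grip_width: 31.9
t: 16.18
tcp_pos: [448.4, 35.4, 103.6]
eef_rot: [-0.0, 0.983, 0.185, -0.0]
wrist_force: [-1.1, 1.4, -2.3]
grip_width: 31.4
t: 16.55
tcp_pos: [448.5, 35.5, 103.4]
eef_rot: [-0.0, 0.983, 0.185, -0.0]
wrist_force: [-1.5, 1.3, -1.5]
grip_width: 31.6
[ 0.479797    0.37229594 -0.04964945] 21.367291166078676
```

```bash
python3 -m jog '[[[0,0,0.4,0],[0,0,0.4,0],[0,0,0.4,0]]]'; python3 -m jog '[[[0,0,0.3,0],[0,0,0.3,0],[0,0,0.3,0]]]'; python3 -c "
from h import *
print(arm.get_state()['wrist_torque'],yaw())"
```

```text
t: 16.92
tcp_pos: [448.6, 35.5, 103.3]
eef_rot: [0.0, 0.983, 0.185, 0.0]
wrist_force: [-2.0, 2.3, 6.1]
grip_width: 31.3
t: 17.3
tcp_pos: [448.7, 35.5, 103.2]
eef_rot: [0.0, 0.983, 0.185, 0.0]
wrist_force: [-4.0, 1.3, 11.2]
grip_width: 31.0
[ 0.44946499  1.15990296 -0.01547204] 21.370371497397592
```

```bash
python3 -m jog '[[[0,0,0.3,0],[0,0,0.3,0],[0,0,0.3,0]]]';  python3 -m jog '[[[0,0,-1,0],[0,0,-1,0],[0,0,-1,0]]]'; python3 -m jog '[[[0,0,0,0],[0,0,0,0],[0,0,0,0],[0,0,0,0],[0,0,0,0]]]' 0 ; python3 -m jog '[[[0,0,0,0],[0,0,0,0]]]'
```

```text
t: 17.68
tcp_pos: [448.9, 35.5, 103.1]
eef_rot: [0.0, 0.983, 0.185, 0.0]
wrist_force: [-6.2, 1.8, 17.2]
grip_width: 31.9
t: 18.05
tcp_pos: [448.5, 35.5, 103.4]
eef_rot: [-0.0, 0.983, 0.185, -0.0]
wrist_force: [-1.6, 2.0, 0.1]
grip_width: 31.2
t: 18.68
tcp_pos: [448.5, 35.5, 103.5]
eef_rot: [-0.0, 0.983, 0.185, -0.0]
wrist_force: [0.2, -0.3, 0.7]
grip_width: 46.8
t: 18.92
tcp_pos: [448.5, 35.5, 103.4]
eef_rot: [-0.0, 0.983, 0.185, -0.0]
wrist_force: [0.3, -0.5, -0.2]
grip_width: 47.5
```

Released (opening 47 vs 32 knob). Retreat upward and look.

```bash
python3 -m jog '[[[0,0,-20,0],[0,0,-60,0],[0,0,-110,0],[0,0,-160,0],[0,0,-160,0]]]'; python3 -m jog '[[[0,0,0,0],[0,0,0,0]]]'
python3 - <<'E'
from h import *
c=grab('wrist','wrist7');grab('scene','scene7');grab('side','side7'); crop('wrist7',190,90,370,240,4.4);crop('scene7',200,170,400,320,4)
E
```

```text
t: 19.55
tcp_pos: [450.0, 35.7, 266.6]
eef_rot: [0.001, 0.983, 0.185, 0.003]
wrist_force: [-0.5, -0.3, -0.5]
grip_width: 47.4
t: 19.8
tcp_pos: [448.0, 35.4, 262.4]
eef_rot: [-0.0, 0.983, 0.185, -0.001]
wrist_force: [-0.1, -0.1, 0.3]
grip_width: 47.2
```

View pics/wrist7_c190_90.png

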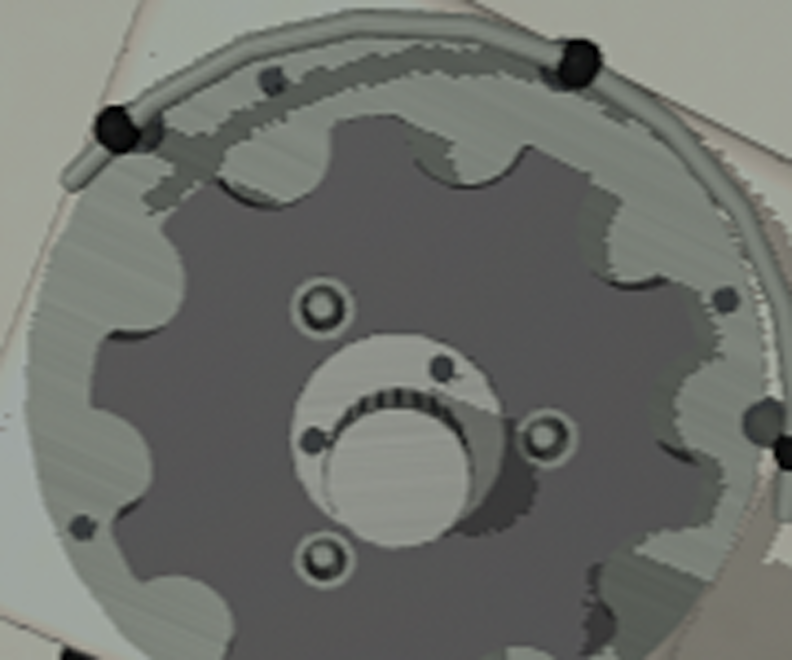

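View pics/scene7_c200_170.png

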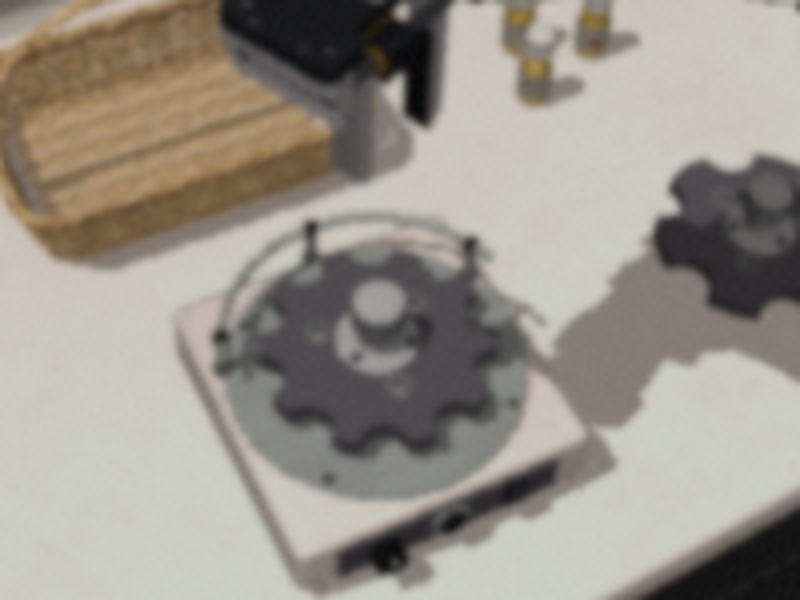

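View pics/side7.png

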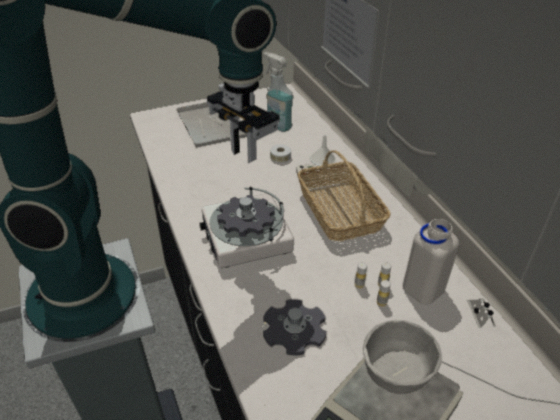

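Run:
```python
from h import *
c=load('wrist7')
f=lambda L,z:circ([onz(c,*cp(x,y,190,90,4.4),z) for x,y in L])
L=[(322,309),(547,438),(324,559)]
for z in (90,94): print(z,f(L,z))
print('pins',f([(322,307),(546,438),(324,557)],88)); print(onz(c,*cp(398,477,190,90,4.4),130))
print(arm.get_state()['wrist_force'])
```

```text
90 (array([448.4,  34.6]), array([ 51.2, -68.9, 170.8]), array([36. , 36.3, 36.1]), np.float64(51.03))
94 (array([449.3,  34.9]), array([ 51.2, -68.9, 170.8]), array([35.6, 35.8, 35.6]), np.float64(51.03))
pins (array([448.3,  34.6]), array([ 51. , -69.4, 170.7]), array([36.3, 36.3, 36. ]), np.float64(50.76))
[449.08772078  34.7262935  130.        ]
[ 0.1714198  -0.05491374 -0.76878809]
```

Height fits seating at 76 mm, and the pin angle is unchanged (50.6° before, 50.8° after). Handing in.

```bash
python3 -c "
from workcell import finish_job
print(finish_job())"
```

```text
the job is handed in; nothing more can be done
None
```

The ten-pocket wheel is on the turntable, pushed fully home on the drive hub, released, and handed in at about 20 s of the 64 s allowed.

I took it by the knob, set it on the spindle about 12° short of the pins, and turned it under about 8 N or less until the holes dropped over them. I then pushed it past the spring balls until it met the hub, finishing at about 17 N on the wrist. I let go and lifted the gripper clear.

**Seating:** the gripper stopped 103.3 mm above the worktop when the wheel met the hub, where 103.4 mm means fully home. The final pictures show a pin inside each of the three holes. The hole circle measures 36.1 mm at the height expected of a seated wheel.

**Drive:** the pins stood at 50.6° before and 50.8° after, which is within reading error, so I saw no sign that the hub was dragged. I did not read the joint itself.

**Side load:** a sideways force of up to about 6 N built up during the final push, probably from about 1 mm of misalignment. It was gone once I let go.

**Surroundings:** the other wheel and the bottles look untouched in the last pictures, and the gripper is touching nothing. No check failed or disagreed.

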